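# Brace the mask timer and start it

## Robot

A 6-joint arm with a two-finger parallel gripper is mounted at the origin on the work surface. World frame = base frame: x ahead of the robot, y to its left, z up, the work surface at z = 0. Lengths are in m, angles in rad, forces in N, time in s.
With the tool pointing down it reaches from about 0.35 to 0.85 m from the base axis. Payload 8.1 kg.
Tool frame: the origin (TCP) lies at the centre of the arm's flange, where the gripper is bolted on; the fingertips stand 186 mm ahead of it and the grasp point (between the pads) lies 167 mm ahead of it; z points along the fingers, y is the line along which they close (so a half turn about z gives the same grasp; the last joint's range is limited). The gripper opens to 93 mm and grips with 3 to 60 N. Pads are 15 mm wide; open, the fingers measure 128 mm over their backs; the gripper's body (75 mm by 188 mm) begins 65 mm behind the grasp point.
Start: joints at [-1.355, 0.13, 1.488, -0, 1.523, -0.085], TCP at [0.178, -0.573, 0.405] pointing down, gripper open.
Joint ranges: [-2.96, 2.96], [-0.89, 2.26], [0.02, 2.5], [-1.34, 4.48], [0, 2.73], [-2.66, 2.66]. Speed limits (rad/s): [2.39, 2.39, 2.79, 3.14, 3.14, 3.14].

## Interface

Orientations are given as a rotation vector (axis times angle).
In Python, from plant import read_state, read_camera, camera_params, robot gives the robot as it stands.
- The arm moves only by the tool carry_out, never from a script. Its argument "targets" is a list of rows, each an object of numbers: "hand": the opening in per cent of the stroke, from 0 (shut) to 100 (fully open); "x", "y", "z": the shift along the tool's x, y, z in m; "ax", "ay", "az": the turn, a rotation vector about the tool's x, y, z in rad. In form: [{"hand": .., "x": .., "y": .., "z": .., "ax": .., "ay": .., "az": ..}, ...]. A call has 1 to 8 rows; each row is the pose to reach, as a shift and turn from the pose commanded when the call began, along the tool's axes at that moment; what a row does not reach only later rows make up. A row lasts 1/8 s, in which the tool goes at most 62.5 mm and 10.7 degrees, less where a joint would pass 70% of its speed; a pose out of reach is approached as far as the arm can. A call with a gripper value outside its range is refused whole. The fingers move at their own pace and stop on an object; "newtons" is the grip in N (left out, the last holds). Time passes only in rows, so rows that repeat a pose let the fingers close. It gives the time, the measured TCP pose, the force, the opening and the grip force at its end, in the units of the state.
- read_state(): the state, without advancing time (a new reading comes with each control period).
- read_camera(name): name is "scene" or "top" or "wrist"; returns (picture, depth): 384x512x3 uint8, blue, green, red; 384x512 float32, m along the optical axis (not along the pixel's ray), 0 where there is no reading.
- camera_params(name): a dict with "fx", "fy", "cx", "cy" (pixels), "position" and "rotation" of the camera in the world. Camera axes: x right, y up, looking along -z (the intrinsics and any distortion apply to the point x, -y, -z); pixel columns grow to the right and rows downward; lengths in m; the calibration is good to about 2 mm. A picture is of the moment at which its call begins: read the wrist's pose just before it. camera_params takes no time and is no camera call; for the wrist camera it gives the pose at the moment of the call.
- robot.close_job(): hands the job in; it is judged then, once.
The state is a dict: "t": time; "q": joint angles; "dq": joint speeds; "joint_torque": joint torques, N m; "tool_pos": TCP position; "orientation": TCP orientation; "force": force on the tool from outside, world axes, zero at the start; "wrist_torque": the same for the moment, N m; "opening": finger opening in m; "gripper_force": force on a finger pad.
Only numpy, scipy, OpenCV 4.12 (cv2) and the standard library are available. Lean on these libraries where they do the work, as an engineer would, in place of code of your own. Each camera call takes 0.05 s, during which the arm holds its last target. There are 200 camera calls.

## Task

The mask timer's slippery base lets it skate away, so it has to be started while braced against the metal rail at the back of the wooden riser. First sweep the hair claw clip out of its way along the riser, without lifting it, off the end into the open acrylic hair-pin bin below; then bring the timer back square against the rail and press its round button fully in so that the timer bears on the rail, and let go. Leave the timer standing there against the rail, and do not disturb the jar and the ring cone that share the riser.

Things in the scene. Friction and masses are not known exactly. Their poses are not given: they have to be found in the camera images.
- riser: fixed pale wooden riser on the vanity, 300 (x) by 340 (y) by 60 mm tall; origin at the centre of its underside (on the vanity top), x pointing to its back, where rail and light bar are (roughly away from the robot), z up. Its top is 60 mm above the origin; its ends are at y = +170 and -170 mm
- stop_rail: fixed aluminium rail on top of the riser, the stop: 300 mm long (y), 22 mm tall, 10 mm thick. Origin on its front face (the face that the timer is to rest against), mid-length, at the riser's top surface: 120 mm in x and 60 mm in z from the riser's origin; axes as the riser's
- bar_edge (a point): mid-length of the lower front edge of a fixed aluminium light bar hanging over the rail: 330 mm long (y), 58 mm tall, 40 mm deep; this edge is 92 mm above the riser's top and 30 mm in front of the rail's face. Two posts, 16 by 12 mm, carry its ends. It keeps a gripper from coming straight down on the button of a timer at the rail; a tool leaning to the riser's front by 20 to 50 degrees gets in
- timer_mid (a point): loose white wedge-shaped timer, about 160 g, 80 (x) by 64 (y) by 62 mm tall, on two slippery strips (friction 0.12); this point is its middle, 31 mm up. x points to its upright back. Its front (x = -40) is upright for 22 mm, then slopes up and back at 40 degrees to a flat top from x = +8 to the back at +40. Button high on the slope. Its back starts 130 to 170 mm off the rail, turned up to 0.25 rad
- timer_back (a point): point on the timer's upright back face, mid-width, 10 mm above its underside (x = +40 mm from the timer's middle); axes as the timer's
- button_top (a point): centre of the outer face of the timer's round grey push button, 24 mm in diameter, standing 8 mm proud of the sloping face; it moves with the button. Its z is the button's axis, pointing out: up and towards the timer's front, 40 degrees from vertical. Some 50 mm in front of the timer's back
- timer_button (a joint): how far the button is pressed along its axis, m: 0 out, 0.005 fully in. A spring returns it; it starts to move at about 1.4 N and is fully in at about 5 N
- clip_mid (a point): loose black hair claw clip, 22 g: a solid body 56 (x) by 32 (y) by 20 mm tall with small teeth and finger tabs to 31 mm; this point is at its centre, 10 mm above its underside. It lies on the riser between timer and rail, its long side x roughly along the riser's x
- pin_bin: fixed open clear acrylic bin with a few dark hair pins flat on its floor, standing on the vanity directly beside one end of the riser (4 mm gap), either end: 130 (x) by 116 (y) by 46 mm tall outside, walls 3 mm. Origin at the centre of its underside; axes as the riser's. Its mouth is 14 mm below the riser's top
- jewel_box: fixed closed dark wooden box, 130 by 116 by 43 mm tall, at the other end of the riser; origin at the centre of its underside. Not to be used
- jar_a: bystander: loose closed round jar, 42 mm in diameter, 46 mm tall, on the riser near one front corner; origin at the centre of its underside
- ring_cone: bystander: loose white ceramic ring cone, 48 mm base, 74 mm tall, on the riser near the other front corner; origin at the centre of its underside
Things that resemble listed ones, but are neither listed nor needed, are in the scene too. What is shaped like the part that bears timer_mid but pink, purple or turquoise is not meant.

How it is judged:
On the way, in this order (a step that is already met when the one before it is completed fails the run):
1. the claw clip is in the pin bin (x of clip_mid in the frame of pin_bin between -0.062 and 0.062 m and y of clip_mid in the frame of pin_bin between -0.055 and 0.055 m and z of clip_mid in the frame of pin_bin below 0.042 m), for 0.2 s.
2. the button is fully in (4.2 of 5 mm) while the timer stands square to the rail and bears on it with more than 0.5 N (value of joint timer_button above 0.0042 m and contact force between timer and stop_rail above 0.5 N and angle between the x axis of timer_mid and the x axis of stop_rail, either way round below 0.12 rad), for 0.2 s.
At the end, for the whole second after the job is handed in: The clip lies in the pin bin, the timer stands upright on the riser at rest, its back within 6 mm of the rail and within 0.12 rad of square to it, its button out again (all of step 1 and x of timer_back in the frame of stop_rail between -0.006 and 0.003 m and angle between the x axis of timer_mid and the x axis of stop_rail, either way round below 0.12 rad and angle between timer_mid's own z axis and vertical below 0.05 rad and value of joint timer_button below 0.001 m and linear speed of each of timer, clip below 0.01 m/s); the robot touches nothing.
It fails at once if the clip is lifted (its centre more than 20 mm above where it lay, on the riser) (z of clip_mid in the frame of riser above 0.09 m).
It fails at once if the timer is tipped more than 0.35 rad (angle between timer_mid's own z axis and vertical above 0.35 rad).
It fails at once if the jar or the ring cone on the riser is moved more than 25 mm (distance of any of jar_a, ring_cone from where it was at the start of the episode above 0.025 m).
It also fails if it takes over 72 s, if anything falls off the work surface, if the arm or the gripper's body presses on something with over 40 N, if the wrist force passes 120 N, or if a joint passes its speed limit or range.

## Working session

There is one attempt and no reset: what is moved stays moved. The work goes in short steps, Python scripts to look and compute and a tool call to move; the robot and the scene stay as the last step left them, time stands still between calls to the robot, and variables do not carry over. Pictures are saved under pics/ and viewed, at most 10 in all, crops included, and the job is handed in when it is done.

Besides the shell and the picture viewer there is one more tool, called after "Request:" as name(argument=value, ...) on one line, values as JSON. carry_out: Moves the arm, as the interface text tells. Its arguments: {"type":"object","properties":{"targets":{"type":"array","items":{"type":"object","properties":{"hand":{"type":"number"},"x":{"type":"number"},"y":{"type":"number"},"z":{"type":"number"},"ax":{"type":"number"},"ay":{"type":"number"},"az":{"type":"number"}}}},"newtons":{"type":"number"}},"required":["targets"]}

```bash
mkdir -p pics; ls; python3 - <<'E'
from plant import read_state, read_camera, camera_params
import cv2,numpy as np
for n in("top","scene"):
    p,d=read_camera(n); cv2.imwrite(f"pics/{n}0.png",p); np.save(f"{n}0.npy",d); c=camera_params(n); print(n,c)
s=read_state(); print({k:np.round(v,3) for k,v in s.items()})
E
```

```text
pics
top {'fx': 466.8760738024295, 'fy': 466.8760738024295, 'cx': 257.11376774359184, 'cy': 193.06961483646802, 'position': array([0.47099758, 0.02231555, 1.27697244]), 'rotation': array([ 0.01459709, -0.03243025, -1.58967408])}
scene {'fx': 402.10654799432, 'fy': 402.10654799432, 'cx': 253.81534504686778, 'cy': 193.17501576750976, 'position': array([ 1.11995208, -0.25644271,  0.56588719]), 'rotation': array([0.87829329, 0.5713508 , 1.03885027])}
{'t': np.float64(0.1), 'q': array([-1.355,  0.131,  1.489, -0.   ,  1.523, -0.085]), 'dq': array([ 0.002, -0.004, -0.001, -0.   ,  0.001, -0.001]), 'joint_torque': array([ 1.0000e-03, -5.6134e+01, -4.9310e+01,  7.7000e-02,  2.9000e-02,
       -0.0000e+00]), 'tool_pos': array([ 0.178, -0.573,  0.404]), 'orientation': array([-3.104, -0.47 ,  0.   ]), 'force': array([0.308, 0.243, 0.246]), 'wrist_torque': array([ 0.034, -0.006, -0.008]), 'gripper_force': np.float64(0.0), 'opening': np.float64(0.093)}
```

View pics/top0.png

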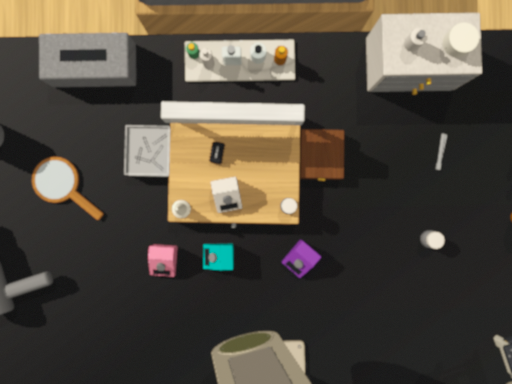

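View pics/scene0.png

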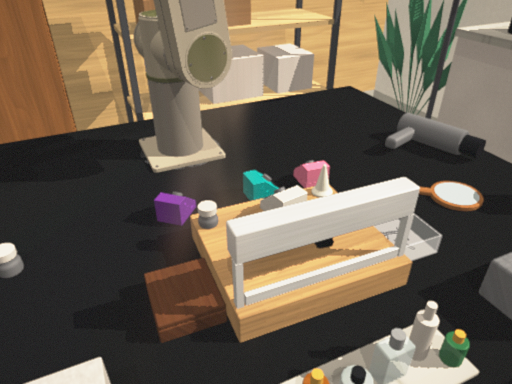

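The top view shows the clip at about (217,153), the timer at (226,195), the cone at (181,208) and the jar at (289,206). The bin is at the left, the +y end, at (148,151), and the light bar is at the row 112. The scene view agrees with this. Next I measure from the depth and from two views.

```bash
cat > h.py <<'E'
import numpy as np,cv2
from plant import read_state, read_camera, camera_params
from scipy.spatial.transform import Rotation as R
def cloud(d,c):
    v,u=np.mgrid[:384,:512]
    P=np.stack([(u-c['cx'])/c['fx']*d,-(v-c['cy'])/c['fy']*d,-d],-1)
    W=P@R.from_rotvec(c['rotation']).as_matrix().T+c['position']
    W[d<=0]=np.nan
    return W
def ray(u,v,c,z):
    r=R.from_rotvec(c['rotation']).as_matrix()@np.array([(u-c['cx'])/c['fx'],-(v-c['cy'])/c['fy'],-1])
    return c['position']+r*(z-c['position'][2])/r[2]
def rect(P):
    (c,s,a)=cv2.minAreaRect((P[:,:2]*1000).astype(np.float32)); return np.round(c,1),np.round(s,1),round(a,1)
E
python3 - <<'E'
from h import *
for n in("top","scene"):
    p=cv2.imread(f"pics/{n}0.png"); d=np.load(f"{n}0.npy"); W=cloud(d,camera_params(n)); h=cv2.cvtColor(p,cv2.COLOR_BGR2HSV)
    z=W[...,2]
    reg=(W[...,0]>.4)&(W[...,0]<.85)&(abs(W[...,1]-.05)<.3)
    wood=reg&(h[...,0]>8)&(h[...,0]<28)&(h[...,1]>70)&(h[...,2]>120)&(abs(z-.06)<.012)
    wood=cv2.morphologyEx(wood.astype(np.uint8),cv2.MORPH_OPEN,np.ones((3,3)))>0
    print(n,"wood",wood.sum(),np.nanmedian(z[wood]),rect(W[wood]))
    bar=reg&(z>.18)&(z<.24)&(h[...,1]<60); print("bar",bar.sum(),np.nanmedian(z[bar]),rect(W[bar]))
    # objects above riser
    top=reg&(z>.068)&(z<.15)
    k,l,st,ce=cv2.connectedComponentsWithStats(top.astype(np.uint8))
    for i in range(1,k):
        if st[i,4]>25:
            q=W[l==i]; print(i,st[i],np.round(ce[i],1),rect(q),"zmax",np.round(np.percentile(q[:,2],[50,95]),3),"val",int(np.median(h[l==i][:,2])))
    blk=reg&(h[...,2]<60)&(z>.055)&(z<.15)
    k,l,st,ce=cv2.connectedComponentsWithStats(blk.astype(np.uint8))
    for i in range(1,k):
        if st[i,4]>15: q=W[l==i]; print("black",st[i],np.round(ce[i],1),rect(q),np.round(np.median(q[:,2]),3))
p=cv2.imread("pics/top0.png")[85:235,115:350]; cv2.imwrite("pics/crop0.png",cv2.resize(p,None,fx=3.4,fy=3.4,interpolation=cv2.INTER_CUBIC))
E
```

```text
top wood 11025 0.060399970692088356 (array([560.2,  67. ]), array([341. , 257.7]), 87.8)
bar 2780 0.20976918009679701 (array([690.6,  62.9]), array([330.2,  42.7]), 87.7)
2 [121  62  10  18 145] [125.7  70.5] (array([828.9, 341. ]), array([17.7, 42. ]), 89.0) zmax [0.084 0.088] val 134
6 [209 142  17  23 279] [217.  152.7] (array([613.1, 109.9]), array([35.5, 56.3]), 80.3) zmax [0.081 0.091] val 54
11 [211 177  32  36 836] [226.5 194.7] (array([502.4,  85.5]), array([80. , 64.2]), 9.7) zmax [0.117 0.125] val 191
13 [281 198  16  16 204] [288.5 205.8] (array([473.3, -70.5]), array([36.5, 38.7]), 88.7) zmax [0.106 0.11 ] val 239
14 [173 201  17  17 200] [181.  208.9] (array([469.5, 205.4]), array([41.4, 41.3]), 89.2) zmax [0.079 0.127] val 179
black [211 143  13  20 152] [217.3 152.3] (array([613.2, 109.5]), array([27.3, 50.1]), 81.0) 0.082
black [221 204  16   5  52] [228.9 205.9] (array([475. ,  81.4]), array([ 8.7, 38.7]), 10.2) 0.093
scene wood 8604 0.06029416192626985 (array([584.8,  67.7]), array([340.6, 302.5]), 87.9)
bar 5762 0.20887271290737683 (array([694.7,  64. ]), array([331. ,  42.2]), 87.8)
1 [313 165  18  30 304] [321.9 182.8] (array([478.6, 202.1]), array([40.6, 29.3]), 50.2) zmax [0.088 0.125] val 205
2 [260 186  47  25 720] [283.5 198.1] (array([506.4,  86.2]), array([80.3, 64.5]), 10.1) zmax [0.117 0.123] val 220
3 [197 201  21  27 460] [206.9 213.7] (array([475.9, -70.9]), array([40.4, 38.4]), 15.2) zmax [0.096 0.107] val 158
4 [ 232  217  181   89 2369] [319.2 269. ] (array([705.9,  63.5]), array([331.2,  19.3]), 87.8) zmax [0.082 0.138] val 193
5 [316 238  18   9  98] [324.8 242.4] (array([640.7, 107.9]), array([35.2,  8.2]), 77.5) zmax [0.074 0.08 ] val 29
6 [489 258  23  23 300] [500.6 268.2] (array([831.2, 340.8]), array([37.3, 17.5]), 0.5) zmax [0.081 0.086] val 87
black [315 239  18   9 101] [324.2 243.2] (array([640.5, 104.9]), array([31.7, 11.1]), 63.0) 0.073
```

View pics/crop0.png

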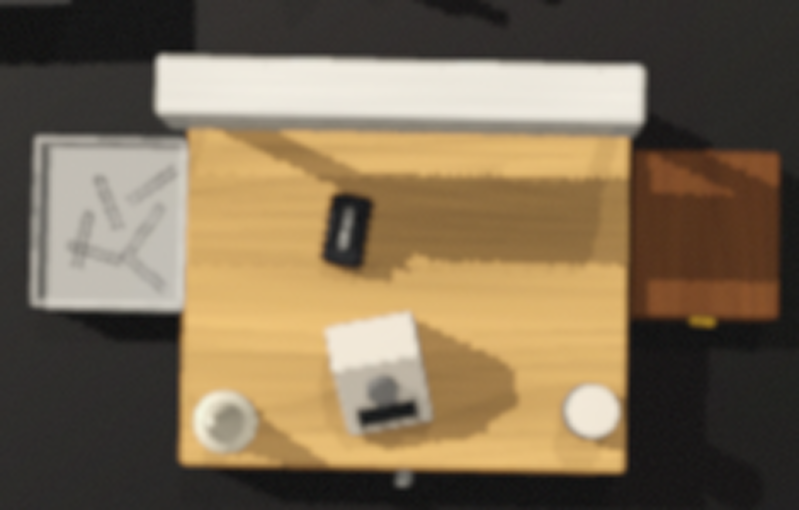

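The crop shows the clip at (347,230), the timer with its button at (383,390), the cone at (225,422), the jar at (592,410) and the bin at (30–188,135–310). The heights and sizes match the text. Estimates: riser centre about (0.583, 0.067) with yaw −2.2°, clip at riser (29, 44) mm, timer at riser (−79, 16) mm, turned +12° from the riser.

```bash
cat >> h.py <<'E'
YAW=np.radians(-2.2); C=np.array([.5825,.067])
Z=R.from_euler('z',YAW)
def r2w(x,y,z): # riser mm -> world m
    return Z.apply([x/1e3,y/1e3,z/1e3])+[C[0],C[1],0]
def w2r(p): return Z.inv().apply(np.asarray(p)-[C[0],C[1],0])*1e3
def tool(lean,yaw=0): # lean deg to the front; tool y along +-riser y ; yaw deg rel riser
    zt=np.array([np.sin(np.radians(lean)),0,-np.cos(np.radians(lean))]); out=[]
    for s in(1,-1):
        y=np.array([0,s,0.]); out.append(R.from_euler('z',YAW+np.radians(yaw))*R.from_matrix(np.stack([np.cross(y,zt),y,zt],1)))
    return out
def rel(pt,Rt,ahead=.186,last=None):
    s=read_state(); R0=R.from_rotvec(s['orientation']); p0=s['tool_pos']
    if last: p0,R0=last
    Rt=min(Rt,key=lambda q:(R0.inv()*q).magnitude())
    tcp=np.asarray(pt)-Rt.as_matrix()[:,2]*ahead
    print("shift",np.round(R0.inv().apply(tcp-p0),4),"turn",np.round((R0.inv()*Rt).as_rotvec(),4),"tcp",np.round(tcp,3))
    return tcp,Rt
E
python3 - <<'E'
from h import *
s=read_state();R0=R.from_rotvec(s['orientation']);print(np.round(R0.as_matrix(),2).tolist())
c=camera_params('wrist');print("cam in tool",np.round(R0.inv().apply(c['position']-s['tool_pos']),3), np.round((R0.inv()*R.from_rotvec(c['rotation'])).as_matrix(),2).tolist())
t=camera_params('top')
for u,v in((123.8,150),(170.5,150),(147,124.7),(147,176)): print("bin",np.round(w2r(ray(u,v,t,.046))))
a=rel(r2w(29,-4,130),tool(0)); rel(r2w(29,-4,66),tool(0),last=a)
p,d=read_camera('top');W=cloud(d,t)
b=(W[...,2]<.1)&(W[...,2]>.03)&(W[...,1]>.245)&(W[...,1]<.38)&(W[...,0]>.5)&(W[...,0]<.72);print(np.round(w2r(np.r_[rect(W[b])[0]/1e3,.046])),rect(W[b]))
E
```

```text
[[0.96, 0.3, -0.0], [0.3, -0.96, 0.0], [0.0, -0.0, -1.0]]
cam in tool [ 0.07  -0.001  0.02 ] [[0.0, 0.97, 0.25], [1.0, -0.0, 0.0], [0.0, 0.25, -0.97]]
bin [ 34. 292.  46.]
bin [ 37. 169.  46.]
bin [102. 233.  46.]
bin [-33. 229.  46.]
shift [ 0.6022 -0.4776  0.0887] turn [-1.700e-03  2.000e-04  3.392e-01] tcp [0.611 0.062 0.316]
shift [0.    0.    0.064] turn [0. 0. 0.] tcp [0.611 0.062 0.252]
[ 34. 235.  46.] (array([626. , 300.7]), array([109. , 130.8]), 89.0)
```

```bash
python3 - <<'E'
from h import *
a=rel(r2w(31,-6,170),tool(15)); b=rel(r2w(31,-6,68),tool(15),last=a)
E
```

```text
shift [ 0.558  -0.4912  0.0551] turn [-0.0458  0.2593  0.3371] tcp [0.565 0.062 0.35 ]
shift [-0.0264  0.      0.0985] turn [0. 0. 0.] tcp [0.565 0.062 0.248]
```

Request:
carry_out(targets=[{"hand":0,"x":0.3,"y":-0.26,"z":0.03,"ax":-0.03,"ay":0.15,"az":0.2},{"hand":0,"x":0.3,"y":-0.26,"z":0.03,"ax":-0.03,"ay":0.15,"az":0.2},{"hand":0,"x":0.3,"y":-0.26,"z":0.03,"ax":-0.03,"ay":0.15,"az":0.2},{"hand":0,"x":0.3,"y":-0.26,"z":0.03,"ax":-0.03,"ay":0.15,"az":0.2},{"hand":0,"x":0.3,"y":-0.26,"z":0.03,"ax":-0.03,"ay":0.15,"az":0.2},{"hand":0,"x":0.3,"y":-0.26,"z":0.03,"ax":-0.03,"ay":0.15,"az":0.2},{"hand":0,"x":0.3,"y":-0.26,"z":0.03,"ax":-0.03,"ay":0.15,"az":0.2},{"hand":0,"x":0.3,"y":-0.26,"z":0.03,"ax":-0.03,"ay":0.15,"az":0.2}])

```text
t: 1.15
tool_pos: [0.3878, -0.2343, 0.3744]
orientation: [3.122, 0.162, 0.238]
force: [-0.1, 0.4, 0.8]
opening: 0.0176
gripper_force: 0.0
```

```bash
python3 - <<'E'
from h import *
s=read_state();print(s['t'],s['q'].round(2),s['tool_pos'].round(3),s['force'].round(1))
a=rel(r2w(31,-6,170),tool(15))
E
```

```text
1.15 [-0.7  -0.34  1.98  0.1   1.38  0.75] [ 0.388 -0.234  0.374] [-0.1  0.4  0.8]
shift [ 0.2012 -0.2766  0.0518] turn [-0.0149  0.1089  0.1411] tcp [0.565 0.062 0.35 ]
```

Request:
carry_out(targets=[{"hand":0,"x":0.201,"y":-0.277,"z":0.052,"ax":-0.015,"ay":0.109,"az":0.141},{"hand":0,"x":0.201,"y":-0.277,"z":0.052,"ax":-0.015,"ay":0.109,"az":0.141},{"hand":0,"x":0.201,"y":-0.277,"z":0.052,"ax":-0.015,"ay":0.109,"az":0.141},{"hand":0,"x":0.201,"y":-0.277,"z":0.052,"ax":-0.015,"ay":0.109,"az":0.141},{"hand":0,"x":0.201,"y":-0.277,"z":0.052,"ax":-0.015,"ay":0.109,"az":0.141},{"hand":0,"x":0.201,"y":-0.277,"z":0.052,"ax":-0.015,"ay":0.109,"az":0.141},{"hand":0,"x":0.201,"y":-0.277,"z":0.052,"ax":-0.015,"ay":0.109,"az":0.141},{"hand":0,"x":0.201,"y":-0.277,"z":0.052,"ax":-0.015,"ay":0.109,"az":0.141}])

```text
t: 2.15
tool_pos: [0.5653, 0.0586, 0.3494]
orientation: [3.107, -0.066, 0.408]
force: [-0.5, -0.7, -0.3]
opening: 0.0003
gripper_force: 0.0
```

```bash
python3 - <<'E'
from h import *
s=read_state();print(s['t'],s['q'].round(2),s['tool_pos'].round(3),s['force'].round(1),s['opening'])
b=rel(r2w(31,-6,68),tool(15)); rel(r2w(31,120,68),tool(15),last=b)
c=camera_params('wrist');p,d=read_camera('wrist');cv2.imwrite("pics/w1.png",p)
E
```

```text
2.15 [ 0.02 -0.05  1.79 -0.02  1.14  1.64] [0.565 0.059 0.349] [-0.5 -0.7 -0.3] 0.0002879624382606531
shift [-0.0265 -0.0032  0.0982] turn [ 0.0022  0.0005 -0.0037] tcp [0.565 0.062 0.248]
shift [ 0.    -0.126  0.   ] turn [0. 0. 0.] tcp [0.57  0.188 0.248]
```

View pics/w1.png

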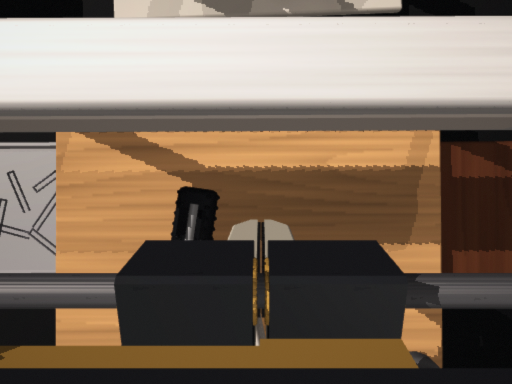

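The wrist view shows the fingers shut at (260,240), with the clip free on their left at (195,215) and the bar above. Going down now.

Request:
carry_out(targets=[{"hand":0,"x":-0.013,"y":-0.003,"z":0.049,"ax":0.002,"ay":0.0,"az":-0.004},{"hand":0,"x":-0.0265,"y":-0.003,"z":0.098,"ax":0.002,"ay":0.0,"az":-0.004},{"hand":0,"x":-0.0265,"y":-0.003,"z":0.098,"ax":0.002,"ay":0.0,"az":-0.004},{"hand":0,"x":-0.0265,"y":-0.003,"z":0.098,"ax":0.002,"ay":0.0,"az":-0.004}])

```text
t: 2.7
tool_pos: [0.5654, 0.0617, 0.2491]
orientation: [3.109, -0.06, 0.41]
force: [0.2, 0.3, 0.9]
opening: 0.0004
gripper_force: 0.0
```

```bash
python3 - <<'E'
from h import *
s=read_state();Rm=R.from_rotvec(s['orientation']).as_matrix();print(s['t'],s['force'].round(1),w2r(s['tool_pos']+.186*Rm[:,2]).round(1),w2r(s['tool_pos']).round())
rel(r2w(31,110,68),tool(15)); rel(r2w(31,178,68),tool(15))
p,d=read_camera('scene');cv2.imwrite("pics/s1.png",cv2.resize(p[150:330,180:460],None,fx=2.5,fy=2.5))
E
```

```text
2.7 [0.2 0.3 0.9] [31.4 -5.9 69.5] [-17.  -6. 249.]
shift [-0.0007 -0.1159  0.0013] turn [-0.0002 -0.0007 -0.0005] tcp [0.57  0.178 0.248]
shift [-0.0007 -0.1839  0.0013] turn [-0.0002 -0.0007 -0.0005] tcp [0.572 0.246 0.248]
```

View pics/s1.png

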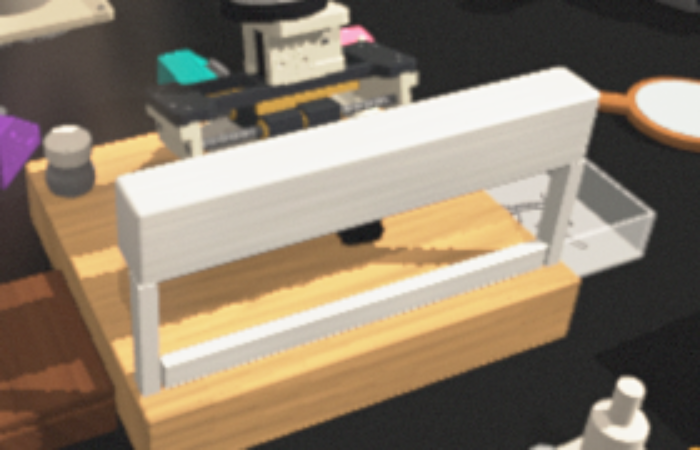

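Request:
carry_out(targets=[{"hand":0,"x":-0.0005,"y":-0.015,"z":0.001},{"hand":0,"x":-0.0005,"y":-0.03,"z":0.001},{"hand":0,"x":-0.0005,"y":-0.045,"z":0.001},{"hand":0,"x":-0.0005,"y":-0.06,"z":0.001},{"hand":0,"x":-0.0005,"y":-0.075,"z":0.001},{"hand":0,"x":-0.0005,"y":-0.09,"z":0.001},{"hand":0,"x":-0.0005,"y":-0.1,"z":0.001},{"hand":0,"x":-0.0005,"y":-0.11,"z":0.001}])

```text
schema error: expected keys hand, x, y, z, ax, ay, az
```

```bash
python3 - <<'E'
from h import *
s=read_state();Rm=R.from_rotvec(s['orientation']).as_matrix();print(s['t'],s['force'].round(1),w2r(s['tool_pos']+.186*Rm[:,2]).round(1))
for n in('scene','wrist'):
    c=camera_params(n);p,d=read_camera(n);W=cloud(d,c)
    P=(W-[C[0],C[1],0]).reshape(-1,3)@Z.as_matrix()*1000
    v=p.max(-1).ravel()
    m=(v<70)&(P[:,2]>64)&(P[:,2]<94)&(P[:,1]>90)&(P[:,1]<200)&(P[:,0]>-40)&(P[:,0]<85)
    print(n,m.sum(),rect(P[m]/1e3) if m.sum() else 0,P[m].min(0).round(),P[m].max(0).round())
    if n=='wrist': cv2.imwrite("pics/w2.png",p)
E
```

```text
2.75 [ 0.3  0.4 -0.4] [32.  -5.6 70.2]Traceback (most recent call last):
  File "<stdin>", line 8, in <module>
    return umr_minimum(a, axis, None, out, keepdims, initial, where)
ValueError: zero-size array to reduction operation minimum which has no identity
```

Request:
carry_out(targets=[{"hand":0,"x":-0.0005,"y":-0.015,"z":0.001,"ax":0,"ay":0,"az":0},{"hand":0,"x":-0.0005,"y":-0.03,"z":0.001,"ax":0,"ay":0,"az":0},{"hand":0,"x":-0.0005,"y":-0.045,"z":0.001,"ax":0,"ay":0,"az":0},{"hand":0,"x":-0.0005,"y":-0.06,"z":0.001,"ax":0,"ay":0,"az":0},{"hand":0,"x":-0.0005,"y":-0.075,"z":0.001,"ax":0,"ay":0,"az":0},{"hand":0,"x":-0.0005,"y":-0.09,"z":0.001,"ax":0,"ay":0,"az":0},{"hand":0,"x":-0.0005,"y":-0.1,"z":0.001,"ax":0,"ay":0,"az":0},{"hand":0,"x":-0.0005,"y":-0.11,"z":0.001,"ax":0,"ay":0,"az":0}])

```text
t: 3.8
tool_pos: [0.5692, 0.1735, 0.247]
orientation: [3.11, -0.058, 0.41]
force: [-0.1, 0.6, -0.1]
opening: 0.0008
gripper_force: 0.1
```

```bash
python3 - <<'E'
from h import *
s=read_state();Rm=R.from_rotvec(s['orientation']).as_matrix();print(s['t'],s['force'].round(1),w2r(s['tool_pos']+.186*Rm[:,2]).round(1))
for n in('scene','wrist'):
    c=camera_params(n);p,d=read_camera(n);W=cloud(d,c)
    P=(W-[C[0],C[1],0]).reshape(-1,3)@Z.as_matrix()*1000
    v=p.max(-1).ravel()
    m=(v<70)&(P[:,2]>64)&(P[:,2]<94)&(P[:,1]>90)&(P[:,1]<200)&(P[:,0]>-40)&(P[:,0]<85)
    if m.sum(): print(n,m.sum(),rect(P[m]/1e3),P[m].min(0).round(),P[m].max(0).round())
    if n=='wrist': cv2.imwrite("pics/w2.png",p)
E
```

```text
3.8 [-0.1  0.6 -0.1] [ 30.9 106.   67.4]
scene 73 (array([ 55.3, 132.2]), array([29.2, 12.9]), 69.7) [ 44. 118.  66.] [ 59. 148.  79.]
wrist 2943 (array([ 40.2, 130.4]), array([55.9, 30.7]), 72.6) [ 17. 107.  66.] [ 56. 157.  94.]
```

View pics/w2.png

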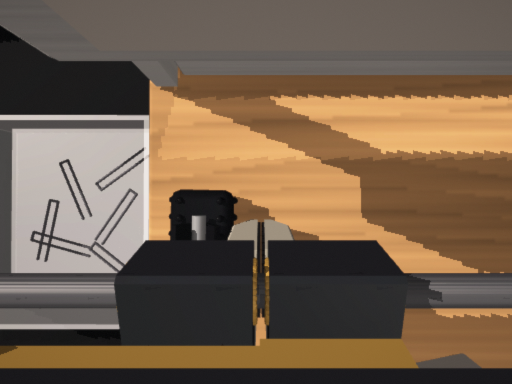

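The wrist picture shows the clip at (203,218), touching the fingers and square, ahead of the edge at column 150. I continue pushing it off.

Request:
carry_out(targets=[{"hand":0,"x":0,"y":-0.012,"z":0,"ax":0,"ay":0,"az":0},{"hand":0,"x":0,"y":-0.024,"z":0,"ax":0,"ay":0,"az":0},{"hand":0,"x":0,"y":-0.036,"z":0,"ax":0,"ay":0,"az":0},{"hand":0,"x":0,"y":-0.048,"z":0,"ax":0,"ay":0,"az":0},{"hand":0,"x":0,"y":-0.06,"z":0,"ax":0,"ay":0,"az":0},{"hand":0,"x":0,"y":-0.07,"z":0,"ax":0,"ay":0,"az":0},{"hand":0,"x":0,"y":-0.078,"z":0,"ax":0,"ay":0,"az":0},{"hand":0,"x":0,"y":-0.082,"z":0,"ax":0,"ay":0,"az":0}])

```text
t: 4.9
tool_pos: [0.5723, 0.2553, 0.2471]
orientation: [3.11, -0.058, 0.41]
force: [-0.2, 0.7, -0.1]
opening: 0.0008
gripper_force: 0.0
```

```bash
python3 - <<'E'
from h import *
s=read_state();Rm=R.from_rotvec(s['orientation']).as_matrix();print(s['t'],s['force'].round(1),w2r(s['tool_pos']+.186*Rm[:,2]).round(1))
rel(r2w(31,120,190),tool(15))
for n in('scene','wrist'):
    c=camera_params(n);p,d=read_camera(n)
    if n=='scene': A=cv2.resize(p[150:330,300:460],(427,480))
    else: B=cv2.resize(p,None,fx=.72,fy=.72)
im=np.zeros((480,800,3),np.uint8);im[:,:427]=A;im[:276,430:799]=B[:,:369];cv2.imwrite("pics/m3.png",im)
E
```

```text
4.9 [-0.2  0.7 -0.1] [ 30.8 187.9  67.5]
shift [ 0.032   0.0677 -0.1183] turn [-0.0008 -0.0004  0.0013] tcp [0.57  0.188 0.37 ]
```

View pics/m3.png

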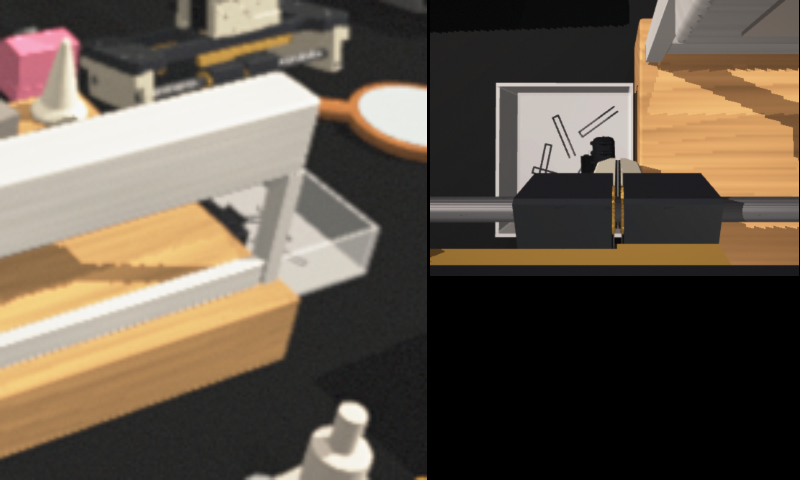

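The picture shows the clip in the bin at (600,155) in the wrist inset. I retreat upwards and re-measure the clip and the timer.

Request:
carry_out(targets=[{"hand":0,"x":0.014,"y":0.0,"z":-0.05,"ax":0,"ay":0,"az":0},{"hand":30,"x":0.028,"y":-0.0,"z":-0.1,"ax":0,"ay":0,"az":0},{"hand":60,"x":0.028,"y":0.05,"z":-0.12,"ax":0,"ay":0,"az":0},{"hand":100,"x":0.0,"y":0.11,"z":-0.125,"ax":0,"ay":0,"az":0},{"hand":100,"x":-0.05,"y":0.13,"z":-0.14,"ax":0,"ay":0,"az":0},{"hand":100,"x":-0.1,"y":0.15,"z":-0.16,"ax":0,"ay":0,"az":0},{"hand":100,"x":-0.1,"y":0.15,"z":-0.16,"ax":0,"ay":0,"az":0}])

```text
t: 5.88
tool_pos: [0.4259, 0.1088, 0.3761]
orientation: [3.109, -0.06, 0.414]
force: [0.4, 1.0, -0.1]
opening: 0.0559
gripper_force: 0.0
```

```bash
cat > see.py <<'E'
from h import *
def see(n):
    c=camera_params(n);p,d=read_camera(n);W=cloud(d,c)
    P=(W-[C[0],C[1],0]).reshape(-1,3)@Z.as_matrix()*1000;v=p.max(-1).ravel()
    def box(a,b,e,f,g,h):return(P[:,0]>a)&(P[:,0]<b)&(P[:,1]>e)&(P[:,1]<f)&(P[:,2]>g)&(P[:,2]<h)
    m=box(-30,100,172,292,10,60)&(v<60); 
    if m.sum()>10: print(n,"clip",m.sum(),rect(P[m]/1e3),P[m].max(0).round(1),"z50",np.median(P[m][:,2]))
    m=box(-140,118,-40,80,66,127)
    if m.sum()>10: print(n,"timer",m.sum(),rect(P[m]/1e3),"ztop",np.percentile(P[m][:,2],[90,99]).round(1))
    return p,P.reshape(384,512,3)
E
python3 - <<'E'
from see import *
s=read_state();print(s['t'],s['q'].round(2),s['force'].round(1),w2r(s['tool_pos']).round())
see('top');see('scene')
E
```

```text
5.875 [ 0.16 -0.45  2.07 -0.05  1.26  1.77] [ 0.4  1.  -0.1] [-158.   36.  376.]
top clip 135 (array([ 26.5, 203.1]), array([48.4, 26.1]), 1.7) [ 50.9 216.4  40.6] z50 34.53650302481614
top timer 666 (array([-13.2,  18.2]), array([109.6, 215.6]), 79.8) ztop [124.  126.1]
scene clip 76 (array([ 35.9, 207.8]), array([42.5, 22.9]), 0.7) [ 57.2 219.2  38. ] z50 35.04358569363008
scene timer 721 (array([-75.7,  16.8]), array([78.7, 65.6]), 11.3) ztop [122.8 123.7]
```

The clip lies in the bin at riser (31, 205), with its top at 35 to 40 mm. The timer has not moved. Next I grasp it with the tool leaning 40°.

```bash
python3 - <<'E'
from h import *
T=tool(40,11.6); a=rel(r2w(-77,17,87),T,ahead=.267); b=rel(r2w(-77,17,87),T,ahead=.167,last=a)
E
```

```text
shift [-0.109   0.0543  0.0585] turn [ 0.0934  0.4314 -0.181 ] tcp [0.337 0.059 0.292]
shift [-0.  -0.   0.1] turn [0. 0. 0.] tcp [0.4   0.069 0.215]
```

```bash
python3 - <<'E'
from h import *
T=tool(30,11.6); a=rel(r2w(-82,16,167),T,ahead=.167); b=rel(r2w(-82,16,87),T,ahead=.167,last=a)
E
```

```text
shift [-0.0252  0.0376  0.0605] turn [ 0.0769  0.2575 -0.1875] tcp [0.419 0.072 0.312]
shift [-0.04   -0.      0.0693] turn [0. 0. 0.] tcp [0.419 0.072 0.232]
```

Request:
carry_out(targets=[{"hand":100,"x":-0.025,"y":0.038,"z":0.06,"ax":0.077,"ay":0.2575,"az":-0.1875},{"hand":100,"x":-0.025,"y":0.038,"z":0.06,"ax":0.077,"ay":0.2575,"az":-0.1875},{"hand":100,"x":-0.025,"y":0.038,"z":0.06,"ax":0.077,"ay":0.2575,"az":-0.1875},{"hand":100,"x":-0.025,"y":0.038,"z":0.06,"ax":0.077,"ay":0.2575,"az":-0.1875},{"hand":100,"x":-0.025,"y":0.038,"z":0.06,"ax":0.077,"ay":0.2575,"az":-0.1875},{"hand":100,"x":-0.025,"y":0.038,"z":0.06,"ax":0.077,"ay":0.2575,"az":-0.1875}])

```text
t: 6.72
tool_pos: [0.4194, 0.0728, 0.3123]
orientation: [-2.985, -0.247, -0.796]
force: [1.0, 0.8, 0.0]
opening: 0.0929
gripper_force: 0.0
```

```bash
python3 - <<'E'
from h import *
s=read_state();print(s['t'],s['q'].round(2),s['force'].round(1),s['opening'])
T=tool(30,11.6); b=rel(r2w(-82,16,87),T,ahead=.167)
E
```

```text
6.725 [ 0.02 -0.61  2.33  0.09  0.91  1.39] [1.  0.8 0. ] 0.09292748413040748
shift [-0.0407  0.0002  0.0697] turn [-0.0006  0.0025  0.0009] tcp [0.419 0.072 0.232]
```

Request:
carry_out(targets=[{"hand":100,"x":-0.014,"y":0,"z":0.023,"ax":0,"ay":0,"az":0},{"hand":100,"x":-0.027,"y":0,"z":0.046,"ax":0,"ay":0,"az":0},{"hand":100,"x":-0.041,"y":0,"z":0.07,"ax":0,"ay":0,"az":0},{"hand":100,"x":-0.041,"y":0,"z":0.07,"ax":0,"ay":0,"az":0}])

```text
t: 7.22
tool_pos: [0.4172, 0.0724, 0.2284]
orientation: [-2.987, -0.247, -0.789]
force: [-0.6, 0.4, 0.5]
opening: 0.093
gripper_force: 0.0
```

```bash
python3 - <<'E'
from h import *
s=read_state();Rm=R.from_rotvec(s['orientation']).as_matrix();print(s['t'],s['q'].round(2),s['force'].round(1),w2r(s['tool_pos']+.167*Rm[:,2]).round(1))
c=camera_params('wrist');p,d=read_camera('wrist');cv2.imwrite("pics/w4.png",p)
E
```

```text
7.225 [ 0.02 -0.49  2.41  0.11  0.71  1.36] [-0.6  0.4  0.5] [-84.7  15.8  83.2]
```

View pics/w4.png

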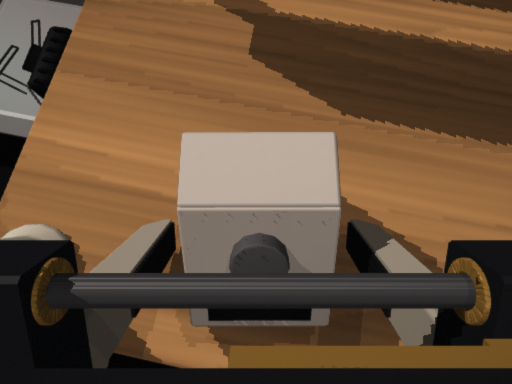

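The wrist view shows the timer centred (column 260) and square between the open fingers (175 and 347). I close gently.

Request:
carry_out(targets=[{"hand":100,"x":0.0015,"y":0,"z":-0.0025,"ax":0,"ay":0,"az":0},{"hand":60,"x":0.0015,"y":0,"z":-0.0025,"ax":0,"ay":0,"az":0},{"hand":60,"x":0.0015,"y":0,"z":-0.0025,"ax":0,"ay":0,"az":0},{"hand":60,"x":0.0015,"y":0,"z":-0.0025,"ax":0,"ay":0,"az":0},{"hand":60,"x":0.0015,"y":0,"z":-0.0025,"ax":0,"ay":0,"az":0}], newtons=4)

```text
t: 7.9
tool_pos: [0.4181, 0.0722, 0.2332]
orientation: [-2.985, -0.246, -0.796]
force: [-0.6, 0.2, 1.8]
opening: 0.0642
gripper_force: 4.0
```

```bash
python3 - <<'E'
from h import *
s=read_state();Rm=R.from_rotvec(s['orientation']).as_matrix();g=w2r(s['tool_pos']+.167*Rm[:,2]);print(s['t'],s['force'].round(1),s['opening'],s['gripper_force'],g.round(1))
# timer centre is about 5 mm ahead of grasp point; at rail grasp x = 120-40-5
a=rel(r2w(45,12,g[2]),tool(32,0),ahead=.167); rel(r2w(75,12,g[2]),tool(32,0),ahead=.167,last=a)
E
```

```text
7.9 [-0.6  0.2  1.8] 0.06422538397040865 4.00003553058923 [-83.   15.7  88.4]
shift [0.1035 0.0116 0.0631] turn [-0.1045  0.0374  0.1742] tcp [0.539 0.081 0.23 ]
shift [0.0254 0.     0.0159] turn [0. 0. 0.] tcp [0.569 0.08  0.23 ]
```

```bash
python3 - <<'E'
from h import *
s=read_state();R0=R.from_rotvec(s['orientation']);Rm=R0.as_matrix();z=Z.inv().apply(Rm[:,2]);y=Z.inv().apply(Rm[:,1]);g=w2r(s['tool_pos']+.167*Rm[:,2])
yaw=np.degrees(np.arctan2(y[0],-y[1]));print("lean",np.degrees(np.arcsin(np.hypot(z[0],z[1]))),"yaw",yaw,"y",y.round(3),g.round(1))
Rt=[R.from_euler('z',-yaw,degrees=True)*R0]
a=rel(r2w(45,12,g[2]-.5),Rt,ahead=.167); rel(r2w(73,12,g[2]-.5),Rt,ahead=.167,last=a)
p,d=read_camera('scene');cv2.imwrite("pics/s5.png",p)
E
```

```text
lean 29.85322367444133 yaw 11.636313837776317 y [ 0.202 -0.979 -0.   ] [-83.   15.7  88.4]
shift [0.1094 0.0127 0.0633] turn [-0.1011  0.      0.1761] tcp [0.545 0.08  0.233]
shift [0.0243 0.     0.0139] turn [0. 0. 0.] tcp [0.573 0.079 0.233]
```

Request:
carry_out(targets=[{"hand":60,"x":0.0156,"y":0.0018,"z":0.009,"ax":-0.0144,"ay":0,"az":0.0252},{"hand":60,"x":0.0313,"y":0.0036,"z":0.0181,"ax":-0.0289,"ay":0,"az":0.0503},{"hand":60,"x":0.0469,"y":0.0054,"z":0.0271,"ax":-0.0433,"ay":0,"az":0.0755},{"hand":60,"x":0.0625,"y":0.0073,"z":0.0362,"ax":-0.0578,"ay":0,"az":0.1006},{"hand":60,"x":0.0781,"y":0.0091,"z":0.0452,"ax":-0.0722,"ay":0,"az":0.1258},{"hand":60,"x":0.0938,"y":0.0109,"z":0.0543,"ax":-0.0867,"ay":0,"az":0.1509},{"hand":60,"x":0.1094,"y":0.0127,"z":0.0633,"ax":-0.1011,"ay":0,"az":0.1761},{"hand":60,"x":0.1094,"y":0.0127,"z":0.0633,"ax":-0.1011,"ay":0,"az":0.1761}])

```text
t: 8.95
tool_pos: [0.5454, 0.0805, 0.2324]
orientation: [3.026, -0.057, 0.806]
force: [0.1, -0.8, 5.2]
opening: 0.0638
gripper_force: 4.0
```

```bash
python3 - <<'E'
from see import *
s=read_state();R0=R.from_rotvec(s['orientation']);Rm=R0.as_matrix();y=Z.inv().apply(Rm[:,1]);g=w2r(s['tool_pos']+.167*Rm[:,2])
print(s['t'],s['force'].round(1),s['opening'],"yaw",np.degrees(np.arctan2(y[0],-y[1])),g.round(1))
rel(r2w(75,12,g[2]),[R0],ahead=.167)
p,P=see('scene');cv2.imwrite("pics/s6.png",cv2.resize(p[150:330,180:460],None,fx=2.5,fy=2.5))
p,P=see('wrist');cv2.imwrite("pics/w6.png",p)
E
```

```text
8.95 [ 0.1 -0.8  5.2] 0.06377795679671723 yaw 0.0283886744716275 [45.5 12.1 87.6]
shift [0.0256 0.0001 0.0147] turn [0. 0. 0.] tcp [0.575 0.079 0.232]
scene clip 78 (array([ 36.3, 207.9]), array([23.4, 43.1]), 86.4) [ 57.6 219.8  39. ] z50 34.90032297599565
scene timer 769 (array([83. , -0.6]), array([83.5, 34. ]), 61.4) ztop [108.7 113.4]
wrist timer 26834 (array([49.2, 13.5]), array([79.5, 96.8]), 0.1) ztop [122.7 124.3]
```

View pics/w6.png

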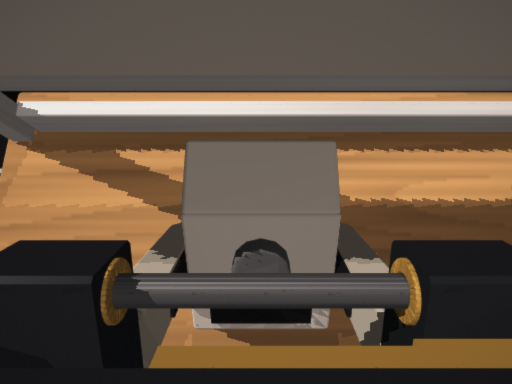

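The wrist view shows the timer square, with its back edge at row 141 and the rail face at row 131, so about 30 mm remains. I close the gap slowly.

Request:
carry_out(targets=[{"hand":60,"x":0.0087,"y":0,"z":0.0045,"ax":0,"ay":0,"az":0},{"hand":60,"x":0.0173,"y":0,"z":0.0094,"ax":0,"ay":0,"az":0},{"hand":60,"x":0.0225,"y":0,"z":0.0124,"ax":0,"ay":0,"az":0},{"hand":60,"x":0.0251,"y":0,"z":0.0139,"ax":0,"ay":0,"az":0},{"hand":60,"x":0.0269,"y":0,"z":0.0149,"ax":0,"ay":0,"az":0},{"hand":60,"x":0.0286,"y":0,"z":0.0159,"ax":0,"ay":0,"az":0},{"hand":60,"x":0.0286,"y":0,"z":0.0159,"ax":0,"ay":0,"az":0}])

```text
t: 9.93
tool_pos: [0.5773, 0.0792, 0.2327]
orientation: [3.026, -0.058, 0.805]
force: [-0.7, 1.4, -3.4]
opening: 0.0637
gripper_force: 4.0
```

```bash
python3 - <<'E'
from see import *
s=read_state();R0=R.from_rotvec(s['orientation']);Rm=R0.as_matrix();y=Z.inv().apply(Rm[:,1]);g=w2r(s['tool_pos']+.167*Rm[:,2])
print(s['t'],s['force'].round(1),s['opening'],"yaw",np.degrees(np.arctan2(y[0],-y[1])),g.round(1))
p,P=see('wrist');cv2.imwrite("pics/w7.png",p)
# back edge of timer top vs rail face, along columns
for u in(210,260,310):
    col=P[:,u]; t=col[(col[:,2]>115)&(col[:,2]<130)]; r=col[(col[:,2]>64)&(col[:,2]<88)&(col[:,0]>105)]
    print(u,t[:,0].max().round(1) if len(t) else None,r[:,0].min().round(1) if len(r) else None)
E
```

```text
9.925 [-0.7  1.4 -3.4] 0.06372846840098047 yaw 0.009615671201366686 [77.4 12.  87.8]
wrist timer 19921 (array([70.6, 13.5]), array([96.9, 59.9]), 89.7) ztop [123. 125.]
210 100.3 None
260 100.2 None
310 99.9 None
```

Request:
carry_out(targets=[{"hand":60,"x":0.0009,"y":0,"z":0.0005,"ax":0,"ay":0,"az":0},{"hand":60,"x":0.0017,"y":0,"z":0.001,"ax":0,"ay":0,"az":0},{"hand":60,"x":0.0026,"y":0,"z":0.0015,"ax":0,"ay":0,"az":0},{"hand":60,"x":0.0026,"y":0,"z":0.0015,"ax":0,"ay":0,"az":0}])

```text
t: 10.48
tool_pos: [0.5802, 0.0791, 0.2328]
orientation: [3.026, -0.058, 0.805]
force: [-3.8, 0.2, 0.5]
opening: 0.0633
gripper_force: 4.0
```

```bash
python3 - <<'E'
from see import *
s=read_state();R0=R.from_rotvec(s['orientation']);Rm=R0.as_matrix();g=w2r(s['tool_pos']+.167*Rm[:,2])
print(s['t'],s['force'].round(1),g.round(1))
t=camera_params('top');p,P=see('scene')
m=(P[...,2]>64)&(P[...,2]<118)&(P[...,0]>100)&(P[...,0]<150)&(abs(P[...,1]-12)<60)
h=np.histogram2d(P[m][:,0],P[m][:,2],bins=[range(100,140,4),range(64,120,6)])[0].astype(int);print(h)
E
```

```text
10.475 [-3.8  0.2  0.5] [80.1 12.  87.8]
scene clip 78 (array([ 35.2, 207.8]), array([43.8, 22.9]), 1.9) [ 57.4 219.3  38.9] z50 34.78494236880691
scene timer 673 (array([98.1,  8.2]), array([95. , 46.1]), 83.2) ztop [123.7 124.5]
[[  2   4   2   3   3   4   2   3   3]
 [  3   4   4   2   4   2   4   5   4]
 [  0   3   3   4   4   4   2   4   3]
 [  0   1   3   4   3   3   4   4   6]
 [  0   0   5  11  10   7  13  10   7]
 [  0   0  27 105  68  71  83  77  78]
 [  0   0  35  76   0   0   0   0   0]
 [132 136 152  75   0   0   0   0   0]
 [ 13  15  15   5   0   0   0   0   0]]
```

The timer is in contact: Fx is −3.8 N and its back is at the rail face, about 122 mm in my frame. I release and retreat along the tool axis.

Request:
carry_out(targets=[{"hand":100,"x":0,"y":0,"z":0,"ax":0,"ay":0,"az":0},{"hand":100,"x":0,"y":0,"z":0,"ax":0,"ay":0,"az":0},{"hand":100,"x":0,"y":0,"z":-0.02,"ax":0,"ay":0,"az":0},{"hand":100,"x":0,"y":0,"z":-0.06,"ax":0,"ay":0,"az":0},{"hand":100,"x":0,"y":0,"z":-0.11,"ax":0,"ay":0,"az":0},{"hand":100,"x":0,"y":0,"z":-0.13,"ax":0,"ay":0,"az":0},{"hand":100,"x":0,"y":0,"z":-0.13,"ax":0,"ay":0,"az":0}])

```text
t: 11.4
tool_pos: [0.5163, 0.0817, 0.3484]
orientation: [3.024, -0.058, 0.814]
force: [0.3, -0.8, -0.3]
opening: 0.093
gripper_force: 0.0
```

```bash
python3 - <<'E'
from see import *
s=read_state();R0=R.from_rotvec(s['orientation']);Rm=R0.as_matrix();g=w2r(s['tool_pos']+.167*Rm[:,2])
print(s['t'],s['force'].round(1),g.round(1))
p,P=see('wrist');cv2.imwrite("pics/w8.png",p)
q=P.reshape(-1,3);x,y,z=q.T
front=(z>64)&(z<80)&(x>20)&(x<60)&(abs(y-13)<45)&(p.min(-1).ravel()>100);print('front',front.sum(),q[front].min(0).round(1),q[front].max(0).round(1))
# proud of slope plane: slope z = 82+(x-xf)*tan40
top=(z>119)&(z<128)&(x>60)&(abs(y-13)<45); print('top',q[top].min(0).round(1),q[top].max(0).round(1))
sl=(z>85)&(z<118)&(x>30)&(x<110)&(abs(y-13)<29)
n=np.array([-np.sin(np.radians(40)),0,np.cos(np.radians(40))]);h=q[sl]@n;b=np.percentile(h,20);print('off',np.percentile(h,[5,20,50,80,95]).round(1))
m=h>np.percentile(h,99)-2.5;B=q[sl][m];print('button',m.sum(),B.mean(0).round(1),rect(B/1e3))
E
```

```text
11.4 [ 0.3 -0.8 -0.3] [ 17.2  12.2 204. ]
wrist clip 1726 (array([ 58.5, 241.1]), array([105.4,  87.6]), 86.5) [ 99.4 291.6  41.7] z50 28.853757946798726
wrist timer 6932 (array([72.8, 13.6]), array([64.6, 64.1]), 0.1) ztop [122.4 123.4]Traceback (most recent call last):
  File "<stdin>", line 6, in <module>
    return umr_minimum(a, axis, None, out, keepdims, initial, where)
ValueError: zero-size array to reduction operation minimum which has no identity
```

View pics/w8.png

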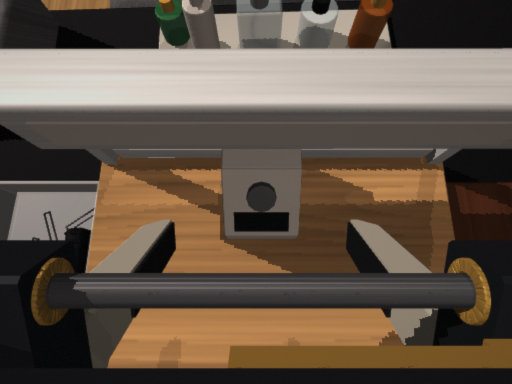

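The picture shows the timer square under the bar, its button at (261,197). It is free of the fingers.

```bash
python3 - <<'E'
from see import *
c=camera_params('wrist');p,P=see('wrist')
print("ray",w2r(ray(261,197,c,.1176)).round(1),"depth pts",P[190:204:4,256:268:5].reshape(-1,3).mean(0).round(1))
T=tool(40); a=rel(r2w(71-.643*40,13.3,117.6+.766*40),T)
b=rel(r2w(71,13.3,117.6),T,last=a)
E
```

```text
wrist clip 1536 (array([ 58.5, 240.6]), array([106.6,  88.7]), 85.9) [ 99.4 291.6  42.7] z50 29.17615087344069
wrist timer 7029 (array([72.9, 13.7]), array([64.6, 64.2]), 0.0) ztop [122.3 123.3]
ray [ 64.9  13.4 117.6] depth pts [ 66.5  13.4 114.4]
shift [-0.0334 -0.0014  0.0437] turn [-1.000e-04  1.773e-01  1.000e-04] tcp [0.509 0.083 0.291]
shift [ 0.   -0.    0.04] turn [0. 0. 0.] tcp [0.534 0.082 0.26 ]
```

```bash
python3 - <<'E'
from h import *
T=tool(40); a=rel(r2w(67-.643*35,13.4,114.8+.766*35),T)
E
```

```text
shift [-0.0374 -0.0015  0.0491] turn [-1.000e-04  1.773e-01  1.000e-04] tcp [0.508 0.083 0.284]
```

Request:
carry_out(targets=[{"hand":0,"x":-0.037,"y":-0.0015,"z":0.01,"ax":0,"ay":0.177,"az":0},{"hand":0,"x":-0.037,"y":-0.0015,"z":0.01,"ax":0,"ay":0.177,"az":0},{"hand":0,"x":-0.037,"y":-0.0015,"z":0.01,"ax":0,"ay":0.177,"az":0},{"hand":0,"x":-0.037,"y":-0.0015,"z":0.01,"ax":0,"ay":0.177,"az":0},{"hand":0,"x":-0.037,"y":-0.0015,"z":0.01,"ax":0,"ay":0.177,"az":0},{"hand":0,"x":-0.037,"y":-0.0015,"z":0.01,"ax":0,"ay":0.177,"az":0},{"hand":0,"x":-0.037,"y":-0.0015,"z":0.025,"ax":0,"ay":0.177,"az":0},{"hand":0,"x":-0.037,"y":-0.0015,"z":0.025,"ax":0,"ay":0.177,"az":0}])

```text
t: 12.5
tool_pos: [0.4963, 0.0837, 0.3049]
orientation: [2.94, -0.056, 1.066]
force: [0.3, 0.7, 0.1]
opening: 0.018
gripper_force: 0.0
```

```bash
python3 - <<'E'
from h import *
s=read_state();R0=R.from_rotvec(s['orientation']);Rm=R0.as_matrix();print(s['t'],s['q'].round(2),s['force'].round(1),s['opening'],w2r(s['tool_pos']+.186*Rm[:,2]).round(1))
T=tool(40); a=rel(r2w(67-.643*4,13.4,114.8+.766*4),T); rel(r2w(67,13.4,114.8),T)
E
```

```text
12.5 [ 0.1  -0.38  2.22 -0.15  0.61  1.8 ] [0.3 0.7 0.1] 0.018010920365763343 [ 32.4  13.3 162.2]
shift [-0.0043 -0.      0.0545] turn [0.0002 0.0023 0.0001] tcp [0.528 0.083 0.26 ]
shift [-0.0043 -0.      0.0585] turn [0.0002 0.0023 0.0001] tcp [0.53  0.082 0.257]
```

Request:
carry_out(targets=[{"hand":0,"x":-0.002,"y":0,"z":0.01,"ax":0,"ay":0.002,"az":0},{"hand":0,"x":-0.004,"y":0,"z":0.02,"ax":0,"ay":0.002,"az":0},{"hand":0,"x":-0.004,"y":0,"z":0.03,"ax":0,"ay":0.002,"az":0},{"hand":0,"x":-0.004,"y":0,"z":0.04,"ax":0,"ay":0.002,"az":0},{"hand":0,"x":-0.004,"y":0,"z":0.047,"ax":0,"ay":0.002,"az":0},{"hand":0,"x":-0.004,"y":0,"z":0.052,"ax":0,"ay":0.002,"az":0},{"hand":0,"x":-0.004,"y":0,"z":0.054,"ax":0,"ay":0.002,"az":0},{"hand":0,"x":-0.004,"y":0,"z":0.054,"ax":0,"ay":0.002,"az":0}])

```text
t: 13.5
tool_pos: [0.5279, 0.0826, 0.2617]
orientation: [2.939, -0.056, 1.072]
force: [0.1, 0.2, 0.3]
opening: 0.0006
gripper_force: 0.0
```

```bash
cat > pr.py <<'E'
from h import *
s=read_state();R0=R.from_rotvec(s['orientation']);Rm=R0.as_matrix();t=w2r(s['tool_pos']+.186*Rm[:,2])
print(s['t'],"F",s['force'].round(1),"axial",round(float(-s['force']@Rm[:,2]),2),s['opening'],t.round(1),"above",((t-[67,13.4,114.8])@[-.643,0,.766]).round(1))
E
python3 pr.py
```

```text
13.5 F [0.1 0.2 0.3] axial 0.19 0.0005765956038719653 [ 64.7  13.5 119.4] above 5.0
```

Free of contact so far, about 5 mm above the button. I press in small steps.

Request:
carry_out(targets=[{"hand":0,"x":0,"y":0,"z":0.002,"ax":0,"ay":0,"az":0},{"hand":0,"x":0,"y":0,"z":0.004,"ax":0,"ay":0,"az":0},{"hand":0,"x":0,"y":0,"z":0.006,"ax":0,"ay":0,"az":0},{"hand":0,"x":0,"y":0,"z":0.007,"ax":0,"ay":0,"az":0},{"hand":0,"x":0,"y":0,"z":0.007,"ax":0,"ay":0,"az":0}])

```text
t: 14.12
tool_pos: [0.5325, 0.0824, 0.2565]
orientation: [2.938, -0.056, 1.072]
force: [-1.5, -0.4, 1.9]
opening: 0.0007
gripper_force: 1.4
```

```bash
python3 pr.py
```

```text
14.125 F [-1.5 -0.4  1.9] axial 2.44 0.000674154642315735 [ 69.2  13.5 114.2] above -1.9
```

Request:
carry_out(targets=[{"hand":0,"x":0,"y":0,"z":0.001,"ax":0,"ay":0,"az":0},{"hand":0,"x":0,"y":0,"z":0.002,"ax":0,"ay":0,"az":0},{"hand":0,"x":0,"y":0,"z":0.003,"ax":0,"ay":0,"az":0},{"hand":0,"x":0,"y":0,"z":0.004,"ax":0,"ay":0,"az":0},{"hand":0,"x":0,"y":0,"z":0.004,"ax":0,"ay":0,"az":0},{"hand":0,"x":0,"y":0,"z":0.004,"ax":0,"ay":0,"az":0}])

```text
t: 14.88
tool_pos: [0.5348, 0.0824, 0.2541]
orientation: [2.938, -0.056, 1.072]
force: [-24.1, -0.8, 20.3]
opening: 0.0003
gripper_force: 15.0
```

```bash
python3 pr.py
```

```text
14.875 F [-24.1  -0.8  20.3] axial 31.0 0.00025765651256149237 [ 71.5  13.6 111.8] above -5.2
```

The force shows the button is at its end stop. I ease a little, hold, then let go along the axis.

Request:
carry_out(targets=[{"hand":0,"x":0,"y":0,"z":-0.0007,"ax":0,"ay":0,"az":0},{"hand":0,"x":0,"y":0,"z":-0.0007,"ax":0,"ay":0,"az":0},{"hand":0,"x":0,"y":0,"z":-0.0007,"ax":0,"ay":0,"az":0}])

```text
t: 15.25
tool_pos: [0.5345, 0.0824, 0.2542]
orientation: [2.938, -0.056, 1.072]
force: [-11.3, 0.5, 9.9]
opening: 0.0005
gripper_force: 7.7
```

```bash
python3 pr.py
```

```text
15.25 F [-11.3   0.5   9.9] axial 14.88 0.0004955859935830276 [ 71.2  13.5 111.9] above -4.9
```

Request:
carry_out(targets=[{"hand":0,"x":0,"y":0,"z":0,"ax":0,"ay":0,"az":0},{"hand":0,"x":0,"y":0,"z":-0.002,"ax":0,"ay":0,"az":0},{"hand":0,"x":0,"y":0,"z":-0.005,"ax":0,"ay":0,"az":0},{"hand":0,"x":0,"y":0,"z":-0.01,"ax":0,"ay":0,"az":0},{"hand":0,"x":0,"y":0,"z":-0.03,"ax":0,"ay":0,"az":0},{"hand":0,"x":0,"y":0,"z":-0.06,"ax":0,"ay":0,"az":0},{"hand":0,"x":0,"y":0,"z":-0.1,"ax":0,"ay":0,"az":0},{"hand":0,"x":0,"y":0,"z":-0.1,"ax":0,"ay":0,"az":0}])

```text
t: 16.25
tool_pos: [0.4701, 0.085, 0.3335]
orientation: [2.936, -0.056, 1.081]
force: [-0.7, 1.0, 0.0]
opening: 0.0008
gripper_force: 0.0
```

```bash
python3 - <<'E'
import pr
from see import *
p,P=see('scene')
m=(P[...,2]>86)&(P[...,2]<118)&(P[...,0]>110)&(P[...,0]<130)&(abs(P[...,1]-13)<45)
r=(P[...,2]>79)&(P[...,2]<84)&(P[...,0]>112)&(P[...,0]<140)&((abs(P[...,1]-13)>40)&(abs(P[...,1])<130))
print("back x",np.percentile(P[m][:,0],[5,50,95]).round(1),"fit",np.polyfit(P[m][:,1],P[m][:,0],1).round(3),"rail top x",np.percentile(P[r][:,0],[1,5,95,99]).round(1),"fit",np.polyfit(P[r][:,1],P[r][:,0],1).round(3))
p,P=see('wrist');cv2.imwrite("pics/w9.png",p)
p,P=see('top')
for n,x,y in(('jar',-105,-141),('cone',-115,133)):
    b=(abs(P[...,0]-x)<40)&(abs(P[...,1]-y)<40)&(P[...,2]>68);print(n,b.sum(),rect(P[b]/1e3) if b.sum() else 0)
E
```

```text
16.25 F [-0.7  1.   0. ] axial 0.52 0.000776002183471882 [  7.6  13.9 191.9] above 97.3
scene clip 80 (array([ 34. , 207.9]), array([45.8, 23.1]), 1.1) [ 57.1 219.5  38.7] z50 35.35126928626269
scene timer 631 (array([80.8, 11.1]), array([64.8, 74.4]), 90.0) ztop [122.9 123.8]
back x [115.1 121.  122.2] fit [3.90000e-02 1.20175e+02] rail top x [121.5 122.2 131.8 132.3] fit [-1.0000e-03  1.2752e+02]
wrist clip 957 (array([ 37.4, 207.4]), array([36.1, 31.3]), 1.6) [ 55.4 223.   38.8] z50 34.3277728637023
wrist timer 6065 (array([77.2, 13.7]), array([64.1, 72.7]), 89.8) ztop [122.5 123.3]
top clip 136 (array([ 26.4, 203.1]), array([48. , 26.8]), 2.1) [ 50.7 216.4  40.5] z50 34.691801535498556
top timer 649 (array([-22.8,  25.9]), array([236.7, 108. ]), 2.9) ztop [121.7 125.4]
jar 207 (array([-103.9, -141.3]), array([38.7, 36.2]), 1.1)
cone 269 (array([-109.5,  119.1]), array([42.2, 77.6]), 30.0)
```

The timer's back is at 121 mm against the rail face at about 122 mm, and it is square. The clip is in the bin at rest, the jar is unmoved, and the robot is clear of everything.

```bash
python3 -c "
from plant import robot
print(robot.close_job())"
```

```text
the job is handed in; nothing more can be done
None
```

I handed in the job at about 16 s of the 72 s allowed; no verdict was returned. The clip is swept into the bin, the timer is square and within about 1 mm of the rail, its button was pressed to the stop and released, and the jar is unmoved. The ring cone's final position could not be measured because the arm blocked the view, but the planned path stayed clear of it.

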